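Row up the spice jars, then hold the sprung tailgate just short of its balance point

TASK

Stand the two loose spice jars upright on the two free round cork spots of the rack, one on each side of the jar already there, so that the three form a neat row, and leave the other things on the table where they are. Then take the rack's sprung tailgate by its red bar and raise it clearly past its balance point (60 degrees above level, where the yellow-tipped pointer strips point), but do not let it swing fully shut. Ease it back and finish while still holding it, at rest, just below the balance point (some 3 to 12 degrees short of it).

Things in the scene. Friction and masses are not known exactly. Their poses are not given: they have to be found in the camera images.
- spice_salt: small spice jar with a red cap, standing loose on the table; 44 mm across, 105 mm tall, 0.11 kg (the cap, 85 to 105 mm up, is as wide as the jar); origin at the centre of its underside, z up along the jar
- spice_chili: small spice jar with a yellow-green cap and a green label, standing loose on the table; 42 mm across, 106 mm tall, 0.11 kg; origin at the centre of its underside, z up along the jar
- vanilla_jar: small spice jar with a yellow cap, 45 mm across, 100 mm tall, already standing (loose) on the middle spot of the rack; it stays there; origin at the centre of its underside, z up
- spot_left (a point): centre of the left round cork spot (50 mm across) on the rack's floor. The rack is a fixed open wooden tray 80 mm deep, 190 mm wide, floor 8 mm above the table, back and end walls 45 mm high. The three spots lie in line, 58 mm apart; x axis points to the rack's back, y along the row to its left end, z up (all spots alike)
- spot_middle (a point): centre of the middle cork spot, where the yellow-capped jar stands
- spot_right (a point): centre of the right cork spot
- tailgate (a joint): angle of the steel tailgate at the rack's front, rad, growing as it is raised: 0 = on its stop, leaning out from the jars, 0.5 rad above level; 1.0 = fully shut, upright. Over-centre spring, balance at 0.547 (60 deg above level): below it drops to its stop, beyond it swings shut by itself; pull at the red bar at most 2.5 N. Two fixed yellow-tipped strips at its ends point at the balance angle
- handle (a point): middle of the tailgate's red round bar, 12 mm thick, 110 mm long, parallel to the hinge line and 130 mm from it; it can turn between gripping fingers. The steel plate's edge lies 55 mm from the bar towards the hinge, joined to it by a rod at each end of the bar; the space between is open. Axes: y along the bar, x from bar to hinge
- hinge (a point): middle of the tailgate's hinge line, 22 mm above the table, 46 mm in front of the middle spot; axes as the rack's (y along the hinge line, x to the rack's back, z up)
- jar_sugar: tall jar of white sugar with a red lid, 81 mm across, 163 mm tall; bystander, leave alone; origin under its centre
- steel_cup_2: small steel cup with nuts, 70 mm across, 36 mm tall; bystander, leave alone; origin under its centre
Not all that is in view belongs to the job. What is shaped like the spice_chili but black is not meant.

How it is judged:
On the way, in this order (a step that is already met when the one before it is completed fails the run):
1. the three jars stand in a row on the cork spots, released (horizontal distance between vanilla_jar and spot_middle below 0.012 m and ((horizontal distance between spice_salt and spot_left below 0.012 m and horizontal distance between spice_chili and spot_right below 0.012 m) or (horizontal distance between spice_salt and spot_right below 0.012 m and horizontal distance between spice_chili and spot_left below 0.012 m)) and angle between each of vanilla_jar, spice_salt, spice_chili's own z axis and vertical below 0.1 rad and z of each of vanilla_jar, spice_salt, spice_chili in the frame of spot_middle below 0.008 m and linear speed of each of vanilla_jar, spice_salt, spice_chili below 0.03 m/s and contact force between the fingers and vanilla_jar below 0.1 N and contact force between the fingers and spice_salt below 0.1 N and contact force between the fingers and spice_chili below 0.1 N), for 0.2 s.
2. the robot's fingers have raised the tailgate clearly past its balance point (joint beyond 0.59 rad) (value of joint tailgate above 0.59 rad and contact force between the fingers and tailgate above 0.1 N), for 0.1 s.
At the end, for the whole second after the job is handed in: Three jars upright (0.1 rad), at rest, untouched, within 12 mm of the spots' centres; the fingers hold the tailgate still (under 0.05 rad/s) at joint 0.32 to 0.52, below its balance at 0.547, with over 0.1 N of contact, no jar bearing on it (all of step 1 and value of joint tailgate between 0.32 and 0.52 rad and velocity of joint tailgate between -0.05 and 0.05 rad/s and contact force between the fingers and tailgate above 0.1 N and contact force between tailgate and vanilla_jar below 0.1 N and contact force between tailgate and spice_salt below 0.1 N and contact force between tailgate and spice_chili below 0.1 N); the arm keeps its last pose, push and grip.
It fails at once if the tailgate swings shut (joint beyond 0.90 rad) (value of joint tailgate above 0.9 rad).
It fails at once if a jar is knocked over (angle between any of vanilla_jar, spice_salt, spice_chili's own z axis and vertical above 0.6 rad).
It fails at once if the sugar jar or the steel cup is moved by more than 30 mm (distance of any of jar_sugar, steel_cup_2 from where it was at the start of the episode above 0.03 m).
It also fails if it takes over 72 s, if anything falls off the work surface, if the arm or the gripper's body presses on something with over 40 N, if the wrist force passes 120 N, or if a joint passes its speed limit or range.

ROBOT

A 7-joint arm with a two-finger parallel gripper is mounted at the origin on the work surface; the furniture and walls round the work are solid. World frame = base frame: x ahead of the robot, y to its left, z up, the work surface at z = 0. Lengths are in m, angles in rad, forces in N, time in s.
With the tool pointing down it reaches from about 0.4 to 0.875 m from the base axis. Payload 19.3 kg.
Tool frame: the origin (TCP) lies at the very end of the fingers, on their centre line; the grasp point (between the pads) lies 19 mm behind it; z points along the fingers, y is the line along which they close (so a half turn about z gives the same grasp; the last joint's range is limited). The gripper opens to 85 mm and grips with 20 to 120 N. Pads are 22 mm wide; open, the fingers measure 114 mm over their backs; the gripper's body (76 mm by 85 mm) begins 54 mm behind the grasp point. The pads swing forward as they close: fully open they stand 13 mm farther back than shut.
Start: joints at [1.224, 0.521, -0.036, 1.599, 0.021, 1.021, -0.113], TCP at [0.171, -0.601, 0.231] pointing down, gripper open.
Joint ranges: [-2.91, 2.91], [-0.3, 2.13], [-1.5, 1.42], [0.17, 2.43], [-1.26, 4.41], [0.16, 1.93], [-2.52, 2.52]. Speed limits (rad/s): [1.89, 1.89, 2.39, 2.39, 3.01, 3.01, 3.01].

INTERFACE

Orientations are given as [roll, pitch, yaw] about the fixed x, y, z axes, in that order (R = Rz(yaw) Ry(pitch) Rx(roll)).
In Python, from workcell import bot gives the robot as it stands. The module is installed in compiled form; this text tells all that it offers.
- The arm moves only by the tool apply_moves, never from a script. Its arguments are lists of equal length, an entry for each row: "claw": the finger opening in m, from 0 to 0.0854; "xyz": the shift along the tool's x, y, z in m, a list of three; "twist": the turn, a rotation vector about the tool's x, y, z in rad, a list of three. A call has 1 to 20 rows; each row shifts and turns the commanded pose from where the row before left it, along the tool's axes as they then stand; what a row does not reach is not made up. A row lasts 1/10 s, in which the tool goes at most 50 mm and 8.59 degrees, less where a joint would pass 70% of its speed; a pose out of reach is approached as far as the arm can. A call with a gripper value outside its range is refused whole. The fingers move at their own pace and stop on an object; "force" is the grip in N (left out, the last holds). Time passes only in rows, so rows that do not move let the fingers close. It gives the time, the measured TCP pose, the force, the opening and the grip force at its end, in the units of the state.
- bot.observe(): the state, without advancing time (a new reading comes with each control period).
- bot.grab_frame(name): name is "scene" or "side" or "wrist"; returns a dict with "img" (420x560x3 uint8, red, green, blue), "vfov" (degrees; the focal length in pixels is half the picture's height over the tangent of half this angle, whatever the lens; pixels are square), "cx", "cy" (the principal point, pixels), "distortion" ([k1, k2, p1, p2, k3] as OpenCV has them; the pictures are not rectified), "view" (4x4, takes a point from world to camera coordinates). Camera axes: x right, y up, looking along -z (the intrinsics and any distortion apply to the point x, -y, -z); pixel columns grow to the right and rows downward; lengths in m; the calibration is good to about 2 mm. A picture is of the moment at which its call begins. There is no depth.
- bot.job_done(): hands the job in; it is judged then, once.
Trained networks look in the newest picture that a camera, given by its name, has taken for a name from the list of things; names that differ only in an ending like _2 or _b are one class to them, and where a whole thing is asked for, a point or a joint stands for the part that bears it (a point fixed in the world has none). Each returns a list of dicts, best first, with "score" (0 to 1); they miss things now and then, are a little off and sometimes report something else, mostly with a low value. They report only what shows in the picture. A call takes as long as a camera call. They do not tell look-alikes from the thing itself.
- bot.find_in(camera, query): "position" ([x, y, z] in m, in world coordinates, good to about 4 mm: the middle of the surface that is visible of it).
The state is a dict: "clock": time; "qpos": joint angles; "qd": joint speeds; "joint_efforts": joint torques, N m; "position": TCP position; "tool_rot": TCP orientation; "force": force on the tool from outside, world axes, zero at the start; "moment": the same for the moment, N m; "grip_width": finger opening in m; "finger_force": force on a finger pad.
Only numpy, scipy, OpenCV 4.12 (cv2) and the standard library are available. Lean on these libraries where they do the work, as an engineer would, in place of code of your own. Each camera call takes 0.05 s, during which the arm holds its last target. There are 200 camera calls.

## Working session

There is one attempt and no reset: what is moved stays moved. The work goes in short steps, Python scripts to look and compute and a tool call to move; the robot and the scene stay as the last step left them, time stands still between calls to the robot, and variables do not carry over. Pictures are saved under pics/ and viewed, at most 10 in all, crops included, and the job is handed in when it is done.

Besides the shell and the picture viewer there is one more tool, called after ">>>" as name(argument=value, ...) on one line, values as JSON. apply_moves: Moves the arm, as the interface text tells. Its arguments: {"type":"object","properties":{"claw":{"type":"array"},"xyz":{"type":"array"},"twist":{"type":"array"},"force":{"type":"number"}},"required":["claw","xyz","twist"]}

```bash
mkdir -p pics; cat > h.py <<'E'
import numpy as np, cv2
from workcell import bot
def K(f):
    h=f["img"].shape[0]; fl=h/2/np.tan(np.radians(f["vfov"])/2)
    return np.array([[fl,0,f["cx"]],[0,fl,f["cy"]],[0,0,1]])
def ray(f,uv):
    p=cv2.undistortPoints(np.array([[uv]],float),K(f),np.array(f["distortion"],float))[0,0]
    V=np.array(f["view"]); d=V[:3,:3].T@np.array([p[0],-p[1],-1]); o=-V[:3,:3].T@V[:3,3]
    return o,d/np.linalg.norm(d)
def onz(f,uv,z):
    o,d=ray(f,uv); return o+d*(z-o[2])/d[2]
def proj(f,P):
    V=np.array(f["view"]); c=(V[:3,:3]@np.atleast_2d(P).T).T+V[:3,3]; c=c*[1,-1,-1]
    return cv2.projectPoints(c,np.zeros(3),np.zeros(3),K(f),np.array(f["distortion"],float))[0][:,0]
E
python3 - <<'E'
from h import *
np.set_printoptions(precision=3,suppress=True)
ims=[]
for c in ["scene","side"]:
    f=bot.grab_frame(c); cv2.imwrite(f"pics/{c}0.png",f["img"][:,:,::-1])
    V=np.array(f["view"]); print(c,-V[:3,:3].T@V[:3,3],-V[2,:3])
    for q in ["spice_salt","spice_chili","vanilla_jar","tailgate","handle","spot_left","jar_sugar","steel_cup_2"]:
        print(q,[(np.round(d["position"],3),round(d["score"],2)) for d in bot.find_in(c,q)][:4])
s=bot.observe(); print(s)
E
```

```text
scene [ 1.157 -0.047  0.866] [-0.651  0.057 -0.757]
spice_salt [(array([0.485, 0.003, 0.079]), 0.88), (array([0.51 , 0.259, 0.037]), 0.19)]
spice_chili [(array([0.491, 0.082, 0.07 ]), 0.88), (array([ 0.504, -0.104,  0.075]), 0.87)]
vanilla_jar [(array([0.564, 0.238, 0.081]), 0.75), (array([0.507, 0.261, 0.038]), 0.65)]
tailgate [(array([0.469, 0.274, 0.05 ]), 0.83)]
handle [(array([0.468, 0.27 , 0.048]), 0.56)]
spot_left [(array([0.506, 0.26 , 0.042]), 0.6)]
jar_sugar [(array([ 0.37 , -0.273,  0.113]), 0.91)]
steel_cup_2 [(array([ 0.451, -0.252,  0.022]), 0.96)]
side [ 1.212 -0.032  0.601] [-0.841  0.052 -0.538]
spice_salt [(array([0.488, 0.004, 0.067]), 0.68)]
spice_chili [(array([ 0.505, -0.104,  0.066]), 0.8), (array([0.492, 0.08 , 0.063]), 0.57)]
vanilla_jar [(array([0.561, 0.237, 0.083]), 0.8)]
tailgate [(array([0.471, 0.274, 0.047]), 0.83)]
handle [(array([0.469, 0.279, 0.046]), 0.66)]
spot_left [(array([0.52 , 0.255, 0.033]), 0.86)]
jar_sugar [(array([ 0.376, -0.269,  0.106]), 0.64)]
steel_cup_2 [(array([ 0.448, -0.251,  0.02 ]), 0.68), (array([0.489, 0.   , 0.065]), 0.46)]
{'clock': 0.9, 'qpos': array([ 1.224,  0.521, -0.036,  1.6  ,  0.021,  1.021, -0.113]), 'qd': array([-0.002, -0.   ,  0.001,  0.002,  0.001, -0.001, -0.   ]), 'joint_efforts': array([ -0.001, -92.683,   1.978, -37.025,   0.018,   0.002,  -0.   ]), 'position': array([ 0.171, -0.601,  0.231]), 'tool_rot': array([-3.142,  0.   ,  0.277]), 'force': array([1.076, 0.343, 0.229]), 'moment': array([0.014, 0.001, 0.003]), 'finger_force': 0.0, 'grip_width': 0.08521871851181723}
```

View pics/scene0.png

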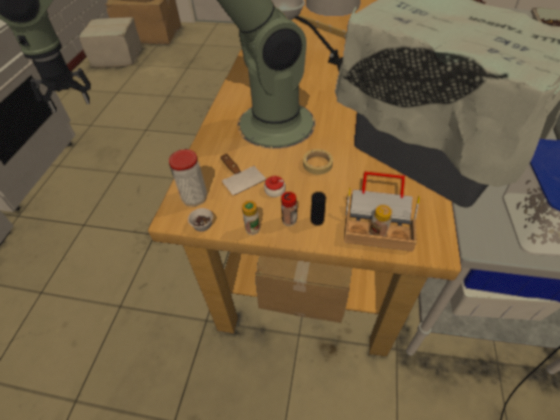

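View pics/side0.png

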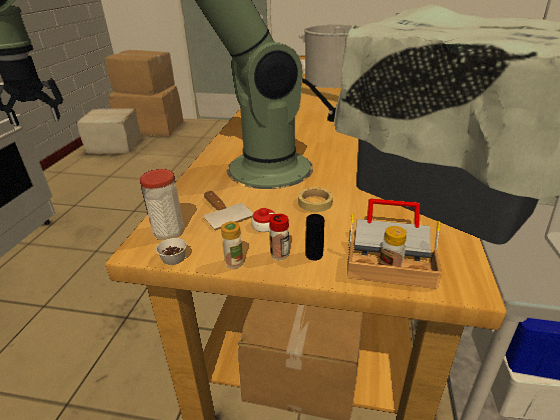

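The scene view shows, left to right in px: sugar jar (188,180), cup (201,220), chili (251,218), salt (289,209), a black look-alike (318,208), and the rack with vanilla (380,220). The tailgate's red bar is at (383,177), facing the robot. The big bag on the right is a possible obstacle. I'll swing the arm round in an arc for a close look.

>>> apply_moves(claw=[0.085,0.085,0.085,0.085,0.085,0.085,0.085,0.085,0.085,0.085,0.085,0.085,0.085,0.085,0.085,0.085,0.085,0.085,0.085,0.085], xyz=[[0.044,-0.003,-0.008],[0.044,-0.003,-0.008],[0.044,-0.003,-0.008],[0.044,-0.003,-0.008],[0.044,-0.003,-0.008],[0.044,-0.003,-0.008],[0.044,-0.003,-0.008],[0.044,-0.003,-0.008],[0.044,-0.003,-0.008],[0.044,-0.003,-0.008],[0.044,-0.003,-0.008],[0.044,-0.003,-0.008],[0.044,-0.003,-0.008],[0.044,-0.003,-0.008],[0.044,-0.003,-0.008],[0.044,-0.003,-0.008],[0.044,-0.003,-0.008],[0.044,-0.003,-0.008],[0.044,-0.003,-0.008],[0.0,0.0,0.0]], twist=[[0,0,-0.07],[0,0,-0.07],[0,0,-0.07],[0,0,-0.07],[0,0,-0.07],[0,0,-0.07],[0,0,-0.07],[0,0,-0.07],[0,0,-0.07],[0,0,-0.07],[0,0,-0.07],[0,0,-0.07],[0,0,-0.07],[0,0,-0.07],[0,0,-0.07],[0,0,-0.07],[0,0,-0.07],[0,0,-0.07],[0,0,-0.04],[0,0,0]])

```text
clock: 2.9
position: [0.6068, 0.0493, 0.3845]
tool_rot: [3.14, -0.003, 1.586]
force: [-0.3, -0.8, -0.3]
grip_width: 0.0851
finger_force: 0.0
```

```bash
python3 - <<'E'
from h import *
np.set_printoptions(precision=3,suppress=True)
s=bot.observe(); print(s["position"],s["tool_rot"],s["clock"])
f=bot.grab_frame("wrist"); cv2.imwrite("pics/w1.png",f["img"][:,:,::-1])
V=np.array(f["view"]); print(-V[:3,:3].T@V[:3,3],V,f["vfov"])
for q in ["spice_salt","spice_chili","vanilla_jar","tailgate","handle","spot_left"]:
    print(q,[(np.round(d["position"],3),round(d["score"],2)) for d in bot.find_in("wrist",q)][:4])
a=bot.grab_frame("scene");b=bot.grab_frame("side")
o,d=ray(a,(470,202));p,e=ray(b,(525,243))
t=np.linalg.lstsq(np.c_[d,-e],p-o,rcond=None)[0];print("bag",o+d*t[0],p+e*t[1])
E
```

```text
[0.607 0.049 0.385] [ 3.14  -0.003  1.586] 2.9
[0.606 0.126 0.526] [[ 1.     0.016  0.001 -0.608]
 [-0.015  0.954 -0.3    0.047]
 [-0.006  0.3    0.954 -0.536]
 [ 0.     0.     0.     1.   ]] 63.429836005298526
spice_salt [(array([0.478, 0.011, 0.104]), 0.96), (array([0.46 , 0.226, 0.042]), 0.36)]
spice_chili [(array([0.485, 0.089, 0.103]), 0.82), (array([ 0.494, -0.092,  0.09 ]), 0.67)]
vanilla_jar [(array([0.555, 0.227, 0.083]), 0.76)]
tailgate [(array([0.462, 0.225, 0.043]), 0.86), (array([0.497, 0.213, 0.036]), 0.34), (array([ 0.455, -0.258,  0.02 ]), 0.23)]
handle [(array([0.46 , 0.224, 0.042]), 0.8)]
spot_left [(array([0.495, 0.214, 0.036]), 0.64)]
bag [0.477 0.546 0.02 ] [0.503 0.577 0.021]
```

View pics/w1.png

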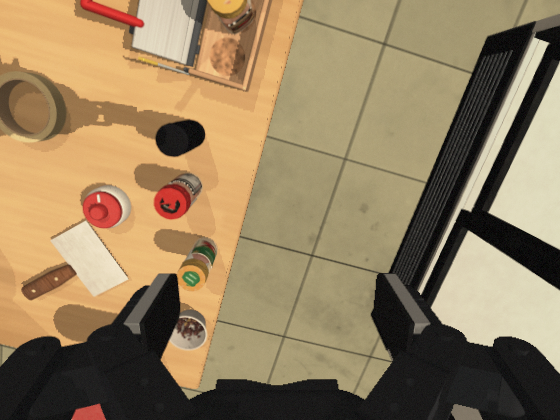

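The wrist view shows the right cork spot at (228,57), the red bar at (110,12), salt's cap at (172,201), chili's cap at (193,275) and the black look-alike at (180,138). The rack is turned slightly. I'll move over it.

>>> apply_moves(claw=[0.085,0.085,0.085,0.085,0.085,0.085,0.085,0.085], xyz=[[0.04,-0.01,0],[0.04,-0.01,0],[0.04,-0.01,0],[0.04,-0.01,0],[0.04,-0.01,0],[0.02,-0.01,0],[0,0,0],[0,0,0]], twist=[[0,0,0],[0,0,0],[0,0,0],[0,0,0],[0,0,0],[0,0,0],[0,0,0],[0,0,0]])

```text
clock: 4.15
position: [0.5462, 0.2617, 0.3832]
tool_rot: [3.142, 0.0, 1.577]
force: [-0.2, -0.4, -0.2]
grip_width: 0.0851
finger_force: 0.0
```

```bash
python3 - <<'E'
from h import *
np.set_printoptions(precision=3,suppress=True)
f=bot.grab_frame("wrist"); im=f["img"][:,:,::-1]; cv2.imwrite("pics/w2.png",im)
import pickle; pickle.dump(f,open("w2.pkl","wb"))
for q in ["vanilla_jar","tailgate","handle"]:
    print(q,[(np.round(d["position"],3),round(d["score"],2)) for d in bot.find_in("wrist",q)][:4])
E
```

```text
vanilla_jar [(array([0.552, 0.253, 0.109]), 0.85)]
tailgate [(array([0.469, 0.279, 0.048]), 0.95)]
handle [(array([0.467, 0.28 , 0.048]), 0.65)]
```

View pics/w2.png

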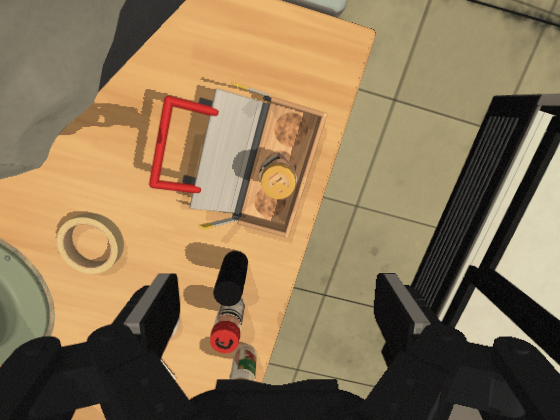

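The view shows the left cork spot at (288,126), the vanilla cap at (278,181), the right spot at (266,204), and the bar running from (168,101) to (155,186). The bag fabric at left lies higher up, beyond the bar.

```bash
python3 - <<'E'
from h import *
import pickle
np.set_printoptions(precision=3,suppress=True)
f=pickle.load(open("w2.pkl","rb"))
L=onz(f,(288,126),.008);R=onz(f,(266,204),.008);M=onz(f,(278,181),.108);A=onz(f,(168,101),.084);B=onz(f,(155,186),.084)
print("L",L,"R",R,"M",M,"bar",A,B,np.linalg.norm(A-B),np.linalg.norm(L-R))
for n,uv,z in [("bcL",(326,112),.053),("bcR",(291,237),.053),("hL",(268,97),.022),("hR",(237,220),.022)]: print(n,onz(f,uv,z))
im=f["img"][70:250,130:350,::-1]; cv2.imwrite("pics/w2c.png",cv2.resize(im,None,fx=3.3,fy=3.3,interpolation=cv2.INTER_CUBIC))
E
```

```text
L [0.563 0.308 0.008] R [0.53  0.188 0.008] M [0.548 0.247 0.108] bar [0.411 0.342 0.084] [0.385 0.234 0.084] 0.11130931471778883 0.12472853311575469
bcL [0.612 0.329 0.053]
bcR [0.569 0.15  0.053]
hL [0.534 0.348 0.022]
hR [0.485 0.165 0.022]
```

View pics/w2c.png

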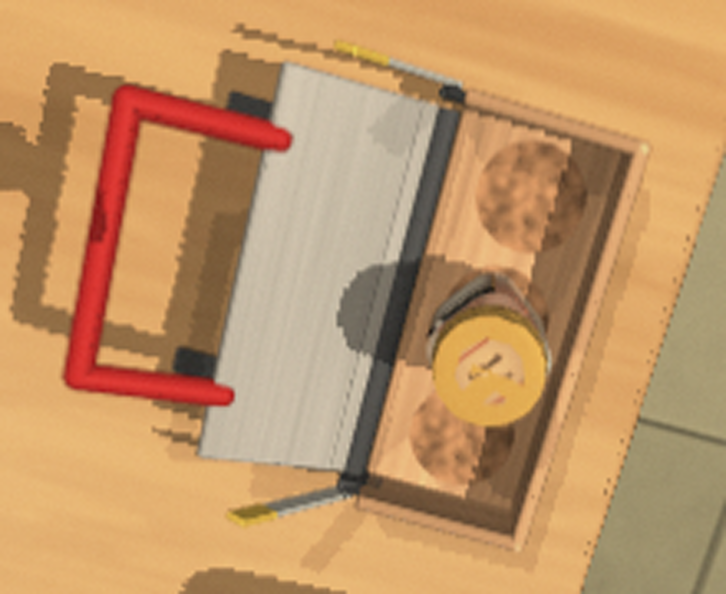

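```bash
cat >> h.py <<'E'
def rackpts(p,th=0.5):
    x,y,a=p; c,s=np.cos(a),np.sin(a)
    P=np.array([[0,.058,.008],[0,-.058,.008],[-.046-.13*np.cos(th),.05,.022+.13*np.sin(th)],[-.046-.13*np.cos(th),-.05,.022+.13*np.sin(th)],[-.046,.093,.022],[-.046,-.093,.022]])
    return np.c_[x+c*P[:,0]-s*P[:,1],y+s*P[:,0]+c*P[:,1],P[:,2]]
E
python3 - <<'E'
from h import *
import pickle
from scipy.optimize import least_squares
np.set_printoptions(precision=3,suppress=True)
f=pickle.load(open("w2.pkl","rb"))
uv=np.array([[291.2,129.1],[270,201.8],[168,101],[154.5,183.5],[267.3,99.4],[235.8,217]])
g=lambda p:(proj(f,rackpts(p))-uv)
r=least_squares(lambda p:g(p).ravel(),[.548,.247,-.26],loss="soft_l1");print(r.x,"\n",g(r.x))
for k in [[0,1],[0,1,2,3]]:
    r=least_squares(lambda p:g(p)[k].ravel(),[.548,.247,-.26]);print(r.x,rackpts(r.x)[:2])
print(onz(f,(130+490/3.3,70+368/3.3),.108))
for c in ["side","scene"]: print([(q,np.round(d["position"],3)) for q in ["spice_salt","spice_chili","vanilla_jar"] for d in bot.find_in(c,q)[:2]])
E
```

```text
[ 0.552  0.247 -0.269] 
 [[-0.032  0.431]
 [ 0.261  0.132]
 [ 0.067  3.559]
 [-0.11  -2.901]
 [-0.054 -2.823]
 [-0.109  0.447]]
[ 0.552  0.248 -0.271] [[0.568 0.303 0.008]
 [0.537 0.192 0.008]]
[ 0.552  0.248 -0.266] [[0.568 0.304 0.008]
 [0.537 0.192 0.008]]
[0.549 0.247 0.108]
[('spice_salt', array([0.486, 0.003, 0.064])), ('spice_chili', array([0.49 , 0.079, 0.068])), ('spice_chili', array([ 0.506, -0.105,  0.063])), ('vanilla_jar', array([0.564, 0.237, 0.084]))]
[('spice_salt', array([0.484, 0.004, 0.079])), ('spice_chili', array([ 0.503, -0.102,  0.075])), ('spice_chili', array([0.494, 0.085, 0.07 ])), ('vanilla_jar', array([0.56 , 0.24 , 0.084])), ('vanilla_jar', array([ 0.448, -0.252,  0.022]))]
```

```bash
cat >> h.py <<'E'
from scipy.spatial.transform import Rotation as Ro
def to(P,yaw=None):
    s=bot.observe(); R=Ro.from_euler("xyz",s["tool_rot"])
    if yaw is not None: R=Ro.from_euler("xyz",[np.pi,0,yaw])
    return np.round(R.inv().apply(np.array(P)-s["position"]),4)
E
python3 - <<'E'
from h import *
np.set_printoptions(precision=3,suppress=True)
a=bot.grab_frame("scene");b=bot.grab_frame("side")
def tri(u,v):
    o,d=ray(a,u);p,e=ray(b,v);t=np.linalg.lstsq(np.c_[d,-e],p-o,rcond=None)[0];return o+d*t[0],p+e*t[1]
print("bagtop",tri((340,100),(335,125)),"dark",tri((355,145),(357,178)))
f=pickle.load(open("w2.pkl","rb")) if 0 else None
w=bot.grab_frame("wrist"); print("salt cap", onz(w,(225,338),.105))
print("to salt",to([.473,.006,.25],1.302))
E
```

```text
bagtop (array([0.209, 0.186, 0.221]), array([0.207, 0.172, 0.219])) dark (array([0.256, 0.237, 0.082]), array([0.255, 0.232, 0.081]))
salt cap [0.472 0.01  0.105]
to salt [-0.266 -0.002  0.133]
```

>>> apply_moves(claw=[0.085,0.085,0.085,0.085,0.085,0.085,0.085,0.085,0.085,0.085], xyz=[[0,0,0],[0,0,0],[-0.045,0,0.022],[-0.045,0,0.022],[-0.044,0,0.022],[-0.044,0,0.022],[-0.044,0,0.022],[-0.044,0,0.022],[0,0,0],[0,0,0]], twist=[[0,0,0.138],[0,0,0.137],[0,0,0],[0,0,0],[0,0,0],[0,0,0],[0,0,0],[0,0,0],[0,0,0],[0,0,0]])

```text
clock: 5.8
position: [0.4752, 0.0051, 0.2513]
tool_rot: [-3.141, 0.0, 1.3]
force: [0.3, 0.5, 0.7]
grip_width: 0.0849
finger_force: 0.0
```

```bash
python3 - <<'E'
from h import *
np.set_printoptions(precision=3,suppress=True)
a=bot.grab_frame("scene");b=bot.grab_frame("side")
def tri(u,v):
    o,d=ray(a,u);p,e=ray(b,v);t=np.linalg.lstsq(np.c_[d,-e],p-o,rcond=None)[0];return o+d*t[0],p+e*t[1]
print("bagtop",tri((357,5),(345,40)))
w=bot.grab_frame("wrist"); cv2.imwrite("pics/w3.png",w["img"][:,:,::-1])
for q in ["spice_salt","spice_chili"]: print([(np.round(d["position"],3),d["score"]) for d in bot.find_in("wrist",q)[:3]])
for q in [[.473,.006,.0],[.473,.006,.105],[.473,.006,.085]]: print(proj(w,q))
s=bot.observe();print(s["position"],s["tool_rot"],to([.473,.006,.069]))
E
```

```text
bagtop (array([-0.044,  0.274,  0.392]), array([-0.05 ,  0.24 ,  0.384]))
[(array([0.47 , 0.01 , 0.104]), 0.8)]
[(array([0.478, 0.083, 0.105]), 0.86), (array([ 0.492, -0.092,  0.096]), 0.84), (array([0.475, 0.181, 0.03 ]), 0.61)]
[[274.014 174.607]]
[[273.241 198.291]]
[[273.426 192.626]]
[0.476 0.007 0.252] [ 3.141 -0.     1.303] [-0.002 -0.003  0.183]
```

View pics/w3.png

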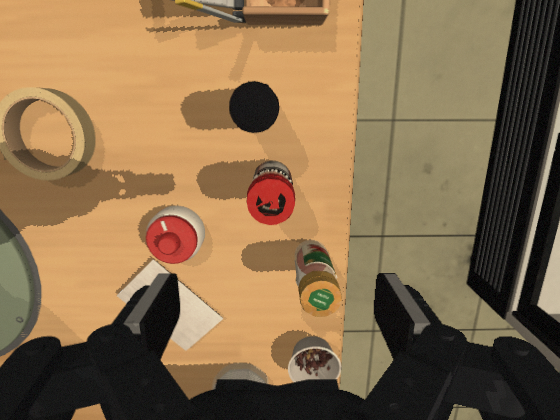

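Salt's cap shows at (271,199), right where projected. Going down to grasp it.

>>> apply_moves(claw=[0.085,0.085,0.085,0.085,0.085,0.085,0.085,0.03,0.03,0.03,0.03,0.03,0.03,0.03,0.03], xyz=[[-0.001,-0.003,0.04],[0,0,0.04],[0,0,0.04],[0,0,0.03],[0,0,0.02],[0,0,0.013],[0,0,0],[0,0,0],[0,0,0],[0,0,0],[0,0,0],[0,0,0],[0,0,0],[0,0,-0.02],[0,0,-0.02]], twist=[[0,0,0],[0,0,0],[0,0,0],[0,0,0],[0,0,0],[0,0,0],[0,0,0],[0,0,0],[0,0,0],[0,0,0],[0,0,0],[0,0,0],[0,0,0],[0,0,0],[0,0,0]], force=30)

```text
clock: 7.55
position: [0.472, 0.0056, 0.1091]
tool_rot: [-3.141, 0.0, 1.302]
force: [0.7, -0.0, -0.3]
grip_width: 0.043
finger_force: 31.1
```

```bash
python3 - <<'E'
from h import *
np.set_printoptions(precision=3,suppress=True)
s=bot.observe();print(s["position"],s["tool_rot"],s["grip_width"],s["finger_force"],s["force"]);print(to([.568,.304,.24]))
print([np.round(d["position"],3) for d in bot.find_in("side","spice_salt")[:2]])
E
```

```text
[0.472 0.006 0.109] [-3.141  0.     1.302] 0.04297198056657347 31.132161263376474 [ 0.718 -0.028 -0.34 ]
[ 0.313  0.013 -0.131]
[array([0.485, 0.004, 0.064])]
```

>>> apply_moves(claw=[0.03,0.03,0.03,0.03,0.03,0.03,0.03,0.03,0.03,0.03,0.03,0.03,0.03], xyz=[[0,0,-0.03],[0,0,-0.04],[0,0,-0.04],[0.03,0.002,-0.021],[0.045,0.002,0],[0.045,0.002,0],[0.045,0.002,0],[0.045,0.002,0],[0.045,0.002,0],[0.04,0.001,0],[0.018,0,0],[0,0,0],[0,0,0]], twist=[[0,0,0],[0,0,0],[0,0,0],[0,0,0],[0,0,0],[0,0,0],[0,0,0],[0,0,0],[0,0,0],[0,0,0],[0,0,0],[0,0,0],[0,0,0]])

```text
clock: 8.9
position: [0.5678, 0.3036, 0.2392]
tool_rot: [-3.142, 0.0, 1.302]
force: [0.2, -0.6, -1.2]
grip_width: 0.0428
finger_force: 31.3
```

```bash
python3 - <<'E'
from h import *
np.set_printoptions(precision=3,suppress=True)
s=bot.observe();print(s["position"],s["tool_rot"],s["grip_width"],s["finger_force"],s["force"]);print(to([.568,.304,.077]))
w=bot.grab_frame("wrist"); bot.grab_frame("side");im=w["img"][:,:,::-1].copy()
import pickle;pickle.dump(w,open("w4.pkl","wb"))
for c in ["wrist","side"]:
  for q in ["spice_salt","vanilla_jar"]: print(c,q,[(np.round(d["position"],3),round(d["score"],2)) for d in bot.find_in(c,q)[:2]])
for p in proj(w,rackpts([.552,.247,-.269])): cv2.circle(im,tuple(int(round(v)) for v in p),2,(255,0,255),-1)
cv2.imwrite("pics/w4.png",im)
E
```

```text
[0.568 0.304 0.239] [-3.142  0.     1.302] 0.0427731541780626 31.319932602345943 [ 0.198 -0.645 -1.203]
[0.001 0.    0.162]
wrist spice_salt [(array([0.568, 0.314, 0.274]), 0.88)]
wrist vanilla_jar []
side spice_salt [(array([0.584, 0.287, 0.222]), 0.63)]
side vanilla_jar [(array([0.561, 0.237, 0.085]), 0.56)]
```

View pics/w4.png

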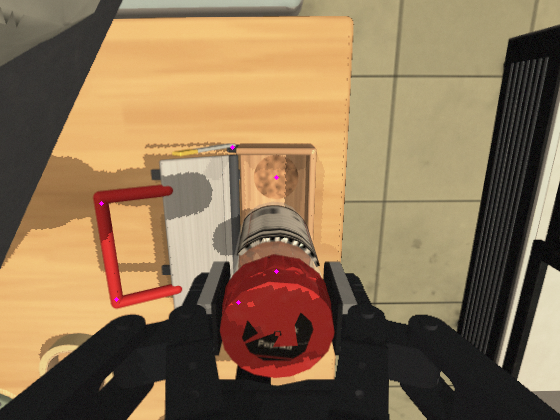

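```bash
python3 - <<'E'
from h import *
import pickle
w=pickle.load(open("w4.pkl","rb"));p=onz(w,(277,318),.275);print(p,to(p), onz(w,(275.5,176.5),.008))
im=w["img"][0:0]
E
```

```text
[0.56916249 0.30715193 0.275     ] [ 0.0042 -0.     -0.0353] [0.56688486 0.30410216 0.008     ]
```

The jar is held and sits about 4 mm off-centre along tool x. I'll correct for that and place it.

>>> apply_moves(claw=[0.03,0.03,0.03,0.03,0.03,0.03,0.03,0.03,0.065,0.065,0.065,0.065,0.065,0.065,0.065,0.065,0.065,0.065], xyz=[[-0.003,0,0.03],[0,0,0.04],[0,0,0.04],[0,0,0.03],[0,0,0.014],[0,0,0.005],[0,0,0.003],[0,0,0],[0,0,0],[0,0,0],[0,0,0],[0,0,0],[0,0,-0.02],[0,0,-0.03],[0,0,-0.04],[0,0,-0.04],[0,0,-0.03],[0,0,0]], twist=[[0,0,0],[0,0,0],[0,0,0],[0,0,0],[0,0,0],[0,0,0],[0,0,0],[0,0,0],[0,0,0],[0,0,0],[0,0,0],[0,0,0],[0,0,0],[0,0,0],[0,0,0],[0,0,0],[0,0,0],[0,0,0]])

```text
clock: 11.0
position: [0.5684, 0.302, 0.2419]
tool_rot: [3.137, -0.004, 1.302]
force: [0.3, 0.3, 0.7]
grip_width: 0.0653
finger_force: 0.0
```

```bash
python3 - <<'E'
from h import *
np.set_printoptions(precision=3,suppress=True)
s=bot.observe();print(s["position"],s["tool_rot"],s["grip_width"],s["finger_force"],s["force"])
w=bot.grab_frame("wrist"); bot.grab_frame("side");im=w["img"][:,:,::-1].copy();cv2.imwrite("pics/w5.png",im)
for c in ["wrist","side"]:
  for q in ["spice_salt","vanilla_jar","spice_chili"]: print(c,q,[(np.round(d["position"],3),round(d["score"],2)) for d in bot.find_in(c,q)[:2]])
print(to([.482,-.095,.24]))
E
```

```text
[0.568 0.302 0.242] [ 3.137 -0.004  1.302] 0.0653495207256653 0.0 [0.281 0.3   0.725]
wrist spice_salt [(array([0.564, 0.304, 0.11 ]), 0.84)]
wrist vanilla_jar [(array([0.495, 0.281, 0.048]), 0.58), (array([0.548, 0.25 , 0.108]), 0.55)]
wrist spice_chili [(array([0.485, 0.104, 0.043]), 0.77), (array([0.554, 0.251, 0.107]), 0.48)]
side spice_salt [(array([0.584, 0.292, 0.085]), 0.93), (array([ 0.449, -0.247,  0.023]), 0.55)]
side vanilla_jar [(array([0.563, 0.242, 0.083]), 0.86), (array([0.519, 0.237, 0.04 ]), 0.51)]
side spice_chili [(array([0.493, 0.079, 0.067]), 0.73), (array([ 0.504, -0.105,  0.066]), 0.59)]
[-0.404  0.023 -0.003]
```

View pics/w5.png

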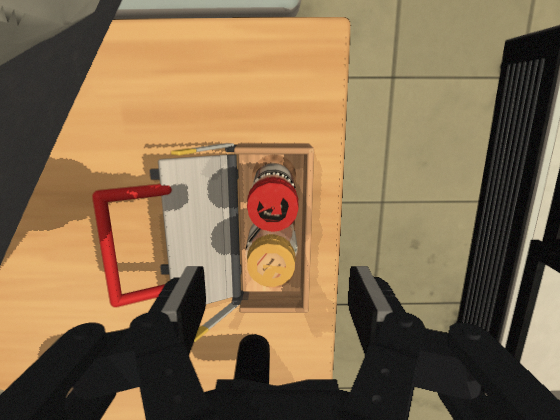

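Salt stands on the left spot, its cap at (271,204), with vanilla undisturbed beside it at (270,260). Now the chili jar.

>>> apply_moves(claw=[0.085,0.085,0.085,0.085,0.085,0.085,0.085,0.085,0.085,0.085,0.085,0.085], xyz=[[-0.03,0.002,0],[-0.045,0.003,0],[-0.045,0.003,0],[-0.045,0.003,0],[-0.045,0.003,0],[-0.045,0.003,0],[-0.045,0.003,0],[-0.043,0.003,0],[-0.04,0.005,0],[-0.02,0.004,0],[0,0,0],[0,0,0]], twist=[[0,0,0],[0,0,0],[0,0,0],[0,0,0],[0,0,0],[0,0,0],[0,0,0],[0,0,0],[0,0,0],[0,0,0],[0,0,0],[0,0,0]])

```text
clock: 12.6
position: [0.4908, -0.0959, 0.2372]
tool_rot: [-3.141, -0.0, 1.301]
force: [0.4, 0.1, 0.5]
grip_width: 0.0853
finger_force: 0.0
```

```bash
python3 - <<'E'
from h import *
np.set_printoptions(precision=3,suppress=True)
s=bot.observe();print(s["position"],s["tool_rot"])
w=bot.grab_frame("wrist");im=w["img"][:,:,::-1].copy()
for q in ["spice_chili"]: print(q,[(np.round(d["position"],3),round(d["score"],2)) for d in bot.find_in("wrist",q)[:3]])
hsv=cv2.cvtColor(im,cv2.COLOR_BGR2HSV)
p=proj(w,[.492,-.094,.106])[0];print(p)
x,y=map(int,p)
sub=hsv[y-45:y+45,x-45:x+45]; m=((sub[...,0]>12)&(sub[...,0]<40)&(sub[...,1]>150)).astype(np.uint8)
cv2.imwrite("pics/w6.png",cv2.resize(im[max(0,y-80):y+80,x-100:x+100],None,fx=3,fy=3)); print(x-100,max(0,y-80))
E
```

```text
[ 0.491 -0.096  0.237] [-3.141 -0.     1.301]
spice_chili [(array([0.48 , 0.067, 0.059]), 0.88), (array([ 0.493, -0.098,  0.102]), 0.69)]
[277.149 199.029]
177 119
```

View pics/w6.png

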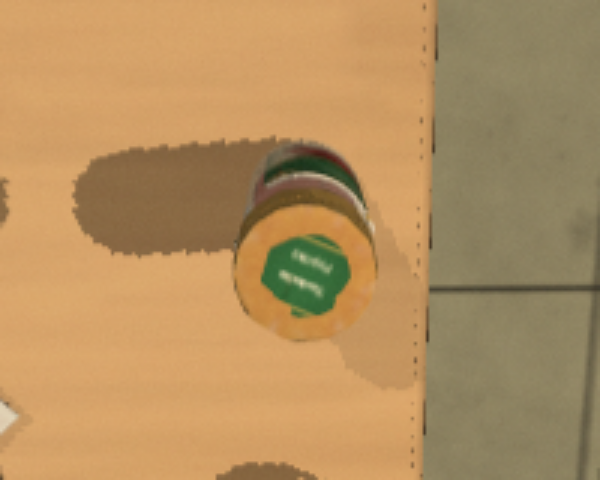

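The chili cap centre is at about (279,210), slightly behind the tool centre. Shifting and grasping.

>>> apply_moves(claw=[0.085,0.085,0.085,0.085,0.085,0.085,0.085,0.03,0.03,0.03,0.03,0.03,0.03,0.03,0.03,0.03,0.03,0.03,0.03,0.03], xyz=[[-0.006,0.002,0.03],[0,0,0.04],[0,0,0.04],[0,0,0.03],[0,0,0.02],[0,0,0.007],[0,0,0],[0,0,0],[0,0,0],[0,0,0],[0,0,0],[0,0,0],[0,0,0],[0,0,-0.02],[0,0,-0.03],[0,0,-0.04],[0,0,-0.04],[0,0,-0.04],[0,0,0],[0,0,0]], twist=[[0,0,0],[0,0,0],[0,0,0],[0,0,0],[0,0,0],[0,0,0],[0,0,0],[0,0,0],[0,0,0],[0,0,0],[0,0,0],[0,0,0],[0,0,0],[0,0,0],[0,0,0],[0,0,0],[0,0,0],[0,0,0],[0,0,0],[0,0,0]])

```text
clock: 14.7
position: [0.4913, -0.1026, 0.2412]
tool_rot: [3.14, 0.0, 1.301]
force: [0.4, -0.1, -2.1]
grip_width: 0.0405
finger_force: 31.0
```

```bash
python3 - <<'E'
from h import *
np.set_printoptions(precision=3,suppress=True)
s=bot.observe();print(s["position"],s["tool_rot"],s["grip_width"],s["finger_force"]);T=s["position"]
w=bot.grab_frame("wrist");im=w["img"][:,:,::-1].copy();cv2.imwrite("pics/w7.png",im)
d=bot.find_in("wrist","spice_chili");print([(np.round(k["position"],3),k["score"]) for k in d[:2]])
for k in d[:1]: print(to(k["position"]))
R=Ro.from_euler("xyz",s["tool_rot"]).as_matrix()
g=cv2.cvtColor(im,cv2.COLOR_BGR2HSV); m=((g[...,0]>40)&(g[...,0]<85)&(g[...,1]>120)&(g[...,2]>60)).astype(np.uint8)
n,l,st,c=cv2.connectedComponentsWithStats(m);o=np.argsort(-st[1:,4])[:3]+1;print(st[o],c[o])
for i in o: p=onz(w,c[i],T[2]+.036);print(p,to(p))
print("to R",to([.537,.192,.24]))
E
```

```text
[ 0.491 -0.103  0.241] [3.14  0.    1.301] 0.04046565388465091 31.021722578443587
[(array([ 0.491, -0.093,  0.274]), 0.88), (array([0.475, 0.062, 0.043]), 0.82)]
[ 0.009 -0.002 -0.035]
[[ 244  302   66   51 1291]
 [ 274  218   23   12  104]
 [ 293  221   16   16   54]] [[277.036 326.198]
 [283.865 223.019]
 [300.63  228.426]]
[ 0.492 -0.102  0.277] [ 0.     0.001 -0.037]
[ 0.504 -0.064  0.277] [ 0.04   0.003 -0.038]
[ 0.509 -0.068  0.277] [ 0.038  0.009 -0.038]
to R [ 0.296 -0.034 -0.   ]
```

>>> apply_moves(claw=[0.03,0.03,0.03,0.03,0.03,0.03,0.03,0.03,0.03,0.03], xyz=[[0.03,-0.004,0],[0.045,-0.005,0],[0.045,-0.005,0],[0.045,-0.005,0],[0.045,-0.005,0],[0.045,-0.005,0],[0.03,-0.004,0],[0.01,-0.001,0],[0,0,0],[0,0,0]], twist=[[0,0,0],[0,0,0],[0,0,0],[0,0,0],[0,0,0],[0,0,0],[0,0,0],[0,0,0],[0,0,0],[0,0,0]])

```text
clock: 15.8
position: [0.5366, 0.1898, 0.2396]
tool_rot: [-3.141, 0.001, 1.301]
force: [-0.1, -0.1, -1.3]
grip_width: 0.0404
finger_force: 30.9
```

```bash
python3 - <<'E'
from h import *
print(to([.537,.192,.0785]),bot.observe()["grip_width"])
E
```

```text
[ 0.0024 -0.      0.1611] 0.04039646662780535
```

>>> apply_moves(claw=[0.03,0.03,0.03,0.03,0.03,0.03,0.03,0.03,0.065,0.065,0.065,0.065,0.065,0.065,0.065,0.065,0.065,0.065,0.065], xyz=[[0.001,0,0.03],[0,0,0.04],[0,0,0.04],[0,0,0.03],[0,0,0.014],[0,0,0.005],[0,0,0.003],[0,0,0],[0,0,0],[0,0,0],[0,0,0],[0,0,0],[0,0,-0.02],[0,0,-0.03],[0,0,-0.04],[0,0,-0.04],[0.03,0,-0.03],[0.03,0,0],[0,0,0]], twist=[[0,0,0],[0,0,0],[0,0,0],[0,0,0],[0,0,0],[0,0,0],[0,0,0],[0,0,0],[0,0,0],[0,0,0],[0,0,0],[0,0,0],[0,0,0],[0,0,0],[0,0,0],[0,0,0],[0,0,0],[0,0,0],[0,0,0]])

```text
clock: 17.7
position: [0.5531, 0.2539, 0.2394]
tool_rot: [3.141, -0.003, 1.305]
force: [-1.2, 0.6, -0.8]
grip_width: 0.0647
finger_force: 0.0
```

```bash
python3 - <<'E'
from h import *
np.set_printoptions(precision=3,suppress=True)
w=bot.grab_frame("wrist");bot.grab_frame("side");im=w["img"][:,:,::-1].copy()
for c in ["wrist","side"]:
  for q in ["spice_salt","vanilla_jar","spice_chili"]: print(c,q,[(np.round(d["position"],3),round(d["score"],2)) for d in bot.find_in(c,q)[:2]])
P=rackpts([.552,.247,-.269]);
for p in proj(w,P): cv2.circle(im,tuple(int(round(v)) for v in p),2,(255,0,255),-1)
for p in proj(w,[[.568,.303,.113],[.552,.247,.108],[.537,.192,.114]]): cv2.circle(im,tuple(int(round(v)) for v in p),2,(255,255,0),-1)
cv2.imwrite("pics/w8.png",im);print(P)
s=bot.observe();print(s["position"],s["tool_rot"],s["qpos"])
E
```

```text
wrist spice_salt [(array([0.564, 0.299, 0.114]), 0.91)]
wrist vanilla_jar [(array([0.552, 0.251, 0.11 ]), 0.65)]
wrist spice_chili [(array([0.538, 0.2  , 0.112]), 0.72), (array([0.483, 0.099, 0.075]), 0.71)]
side spice_salt [(array([0.581, 0.29 , 0.084]), 0.74), (array([0.569, 0.254, 0.04 ]), 0.44)]
side vanilla_jar [(array([0.561, 0.238, 0.084]), 0.7), (array([0.553, 0.184, 0.086]), 0.48)]
side spice_chili [(array([0.552, 0.182, 0.084]), 0.93), (array([0.492, 0.082, 0.063]), 0.65)]
[[0.567 0.303 0.008]
 [0.537 0.191 0.008]
 [0.411 0.338 0.084]
 [0.384 0.241 0.084]
 [0.532 0.349 0.022]
 [0.483 0.17  0.022]]
[0.553 0.249 0.238] [-3.141  0.     1.301] [-0.167  0.527 -0.518  1.624  0.288  1.068 -1.037]
```

View pics/w8.png

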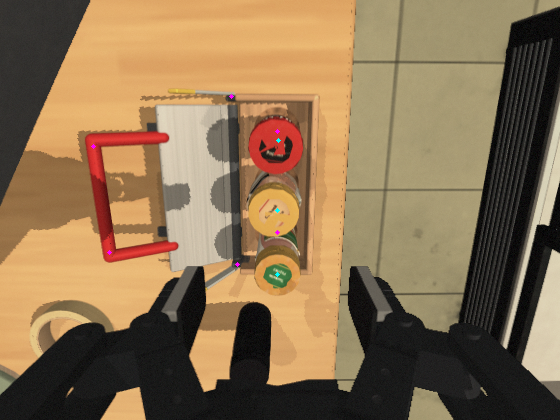

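All three caps line up with the predicted spots to within about 5 mm: salt (276,145), vanilla (274,212), chili (277,273). Next the bar, gripped a little right of its middle to keep clear of the bag.

>>> apply_moves(claw=[0.04,0.04,0.04,0.04,0.04,0.04,0.04,0.04,0.04,0.04], xyz=[[-0.005,-0.02,0],[-0.005,-0.025,0],[-0.005,-0.025,0],[-0.005,-0.025,0],[-0.004,-0.025,0],[-0.003,-0.02,0],[-0.002,-0.012,0],[-0.001,-0.008,0],[0,0,0],[0,0,0]], twist=[[0,0,0],[0,0,0],[0,0,0],[0,0,0],[0,0,0],[0,0,0],[0,0,0],[0,0,0],[0,0,0],[0,0,0]])

```text
clock: 19.1
position: [0.3915, 0.2634, 0.2384]
tool_rot: [3.141, -0.0, 1.301]
force: [0.7, -0.5, 0.1]
grip_width: 0.0402
finger_force: 0.0
```

```bash
python3 - <<'E'
from h import *
np.set_printoptions(precision=3,suppress=True)
s=bot.observe();print(s["position"],s["tool_rot"],s["force"],s["qpos"],s["joint_efforts"])
w=bot.grab_frame("wrist");im=w["img"][:,:,::-1]
g=cv2.cvtColor(im,cv2.COLOR_BGR2HSV); m=(((g[...,0]<6)|(g[...,0]>174))&(g[...,1]>180)&(g[...,2]>80)).astype(np.uint8)
n,l,st,c=cv2.connectedComponentsWithStats(m);o=np.argsort(-st[1:,4])[:3]+1;print(st[o])
P=rackpts([.552,.247,-.269]);print(proj(w,P[2:4]))
# bar centre columns per row
for i in o[:2]:
    for r in range(st[i,1],st[i,1]+st[i,3],12):
        k=np.where(l[r]==i)[0];print(i,r,k.min(),k.max())
for d in bot.find_in("wrist","handle")[:2]: print(d["position"],d["score"])
print(to([.391,.263,.065]))
E
```

```text
[0.391 0.263 0.238] [ 3.141 -0.     1.301] [ 0.718 -0.46   0.074] [-0.234  0.315 -0.594  1.959  0.218  0.931 -1.206] [ -0.601 -65.035  -6.064 -33.494  -0.068   0.005  -0.056]
[[ 268   91   70  138 3095]
 [ 443   72   68   59 2573]
 [ 453  122    4    3    8]]
[[275.132 104.937]
 [275.196 218.974]]
2 91 274 290
2 103 268 335
2 115 268 281
2 127 268 281
2 139 268 280
2 151 268 280
2 163 268 280
2 175 268 280
2 187 268 280
2 199 268 280
2 211 268 330
2 223 268 306
1 72 475 484
1 84 451 508
1 96 446 510
1 108 448 508
1 120 459 501
[0.4659, 0.2823, 0.0486] 0.89
[-0.001 -0.     0.173]
```

The bar is vertical in the picture at column 274; the model said 275. It is aligned, so I'll descend and grip.

>>> apply_moves(claw=[0.04,0.04,0.04,0.04,0.04,0.04,0.04,0.04,0.005,0.005,0.005,0.005,0.005,0.005], xyz=[[0,0,0.02],[0,0,0.03],[0,0,0.03],[0,0,0.03],[0,0,0.03],[0,0,0.02],[0,0,0.013],[0,0,0],[0,0,0],[0,0,0],[0,0,0],[0,0,0],[0,0,0],[0,0,0]], twist=[[0,0,0],[0,0,0],[0,0,0],[0,0,0],[0,0,0],[0,0,0],[0,0,0],[0,0,0],[0,0,0],[0,0,0],[0,0,0],[0,0,0],[0,0,0],[0,0,0]])

```text
clock: 20.6
position: [0.3897, 0.2643, 0.0663]
tool_rot: [-3.141, -0.001, 1.303]
force: [-13.1, 4.5, 6.4]
grip_width: 0.0107
finger_force: 30.8
```

```bash
python3 - <<'E'
from h import *
np.set_printoptions(precision=3,suppress=True)
s=bot.observe();print(s["position"],s["tool_rot"],s["force"],s["grip_width"],s["finger_force"])
th=np.array([.5,.6,.7,.8,.9,1.0,1.1,1.15,1.1,1.0,.92]);
y=-.13*np.cos(th);z=.13*np.sin(th);print(np.diff(y),-np.diff(z))
E
```

```text
[0.39  0.264 0.066] [-3.141 -0.001  1.303] [-13.052   4.523   6.352] 0.010746825579084105 30.804980099201202
[ 0.007  0.008  0.009  0.01   0.011  0.011  0.006 -0.006 -0.011 -0.009] [-0.011 -0.01  -0.01  -0.009 -0.008 -0.006 -0.003  0.003  0.006  0.006]
```

>>> apply_moves(claw=[0.005,0.005,0.005,0.005,0.005,0.005,0.005,0.005,0.005,0.005], xyz=[[0,0.0025,-0.0055],[0,0.0033,-0.0056],[0,0.004,-0.0052],[0,0.004,-0.0051],[0,0.0044,-0.0048],[0,0.0044,-0.0048],[0,0.0049,-0.0043],[0,0.0049,-0.0042],[0,0,0],[0,0,0]], twist=[[0,0,0],[0,0,0],[0,0,0],[0,0,0],[0,0,0],[0,0,0],[0,0,0],[0,0,0],[0,0,0],[0,0,0]])

```text
clock: 21.6
position: [0.4206, 0.2557, 0.1063]
tool_rot: [-3.141, -0.0, 1.303]
force: [-18.3, 1.5, 19.8]
grip_width: 0.0107
finger_force: 31.5
```

```bash
cat >> h.py <<'E'
def ang(show=True):
    s=bot.observe(); a=-.269; h=np.array([.552-.046*np.cos(a),.247-.046*np.sin(a)])
    d=(s["position"][:2]-h)@[np.cos(a),np.sin(a)]; z=s["position"][2]+.019-.022
    print("r",np.hypot(d,z),"theta",np.arctan2(z,-d),"joint",np.arctan2(z,-d)-.5,s["force"],s["grip_width"],s["finger_force"],s["position"],s["clock"])
E
python3 - <<'E'
from h import *
np.set_printoptions(precision=3,suppress=True)
ang()
w=bot.grab_frame("wrist");im=w["img"][:,:,::-1]
g=cv2.cvtColor(im,cv2.COLOR_BGR2HSV); m=(((g[...,0]<6)|(g[...,0]>174))&(g[...,1]>180)&(g[...,2]>80)).astype(np.uint8)
n,l,st,c=cv2.connectedComponentsWithStats(m);o=np.argsort(-st[1:,4])[:4]+1;print(st[o],c[o])
for t in [.5,.8,.85,.9,.95]: print(t,proj(w,rackpts([.552,.247,-.269],t)[2:4]).ravel())
E
```

```text
r 0.13251806288088508 theta 0.8941657819005806 joint 0.3941657819005806 [-18.326   1.49   19.822] 0.010723482645579093 31.531404554843903 [0.421 0.256 0.106] 21.6
[[  260    74   108   291 10590]
 [  513    51    47   103  3542]
 [  326   290    25    24   377]
 [  469   242    10     4    12]] [[286.304 189.197]
 [540.171 104.536]
 [338.332 299.568]
 [473.667 243.167]]
0.5 [208.766 106.412 219.351 297.228]
0.8 [255.908 106.952 259.463 333.616]
0.85 [268.446 107.068 269.603 339.938]
0.9 [282.488 107.196 280.796 346.229]
0.95 [298.062 107.337 293.042 352.439]
```

>>> apply_moves(claw=[0.005,0.005,0.005], xyz=[[0,-0.001,-0.001],[0,-0.001,-0.001],[0,0,0]], twist=[[0,0,0],[0,0,0],[0,0,0]])

```text
clock: 21.95
position: [0.4216, 0.2554, 0.1076]
tool_rot: [3.139, -0.002, 1.301]
force: [9.0, 1.9, -13.4]
grip_width: 0.0108
finger_force: 30.0
```

```bash
python3 -c "
from h import *
np.set_printoptions(precision=4,suppress=True)
ang()"
```

```text
r 0.13286954802244336 theta 0.9058218887416489 joint 0.40582188874164893 [  9.0236   1.8989 -13.4253] 0.010792578624490711 30.040783882141113 [0.4216 0.2554 0.1076] 21.95
```

>>> apply_moves(claw=[0.005,0.005,0.005,0.005,0.005,0.005,0.005], xyz=[[0,0.0058,-0.0034],[0,0.0055,-0.0038],[0,0.0057,-0.0034],[0,0.0058,-0.0032],[0,0.006,-0.0028],[0,0,0],[0,0,0]], twist=[[0,0,0],[0,0,0],[0,0,0],[0,0,0],[0,0,0],[0,0,0],[0,0,0]])

```text
clock: 22.65
position: [0.4482, 0.2481, 0.1246]
tool_rot: [3.141, -0.001, 1.301]
force: [-5.4, 0.1, 10.1]
grip_width: 0.0106
finger_force: 32.0
```

```bash
python3 - <<'E'
from h import *
np.set_printoptions(precision=4,suppress=True)
ang()
w=bot.grab_frame("wrist");bot.grab_frame("side")
for q in ["spice_salt","vanilla_jar","spice_chili","handle"]: print(q,[(np.round(d["position"],3),round(d["score"],2)) for d in bot.find_in("side",q)[:2]])
E
```

```text
r 0.1332284875806542 theta 1.15054742349896 joint 0.6505474234989601 [-5.4108  0.1322 10.0976] 0.010633057716796622 32.016136944293976 [0.4482 0.2481 0.1246] 22.65
spice_salt [(array([0.582, 0.293, 0.082]), 0.88)]
vanilla_jar [(array([0.564, 0.236, 0.084]), 0.74)]
spice_chili [(array([0.551, 0.182, 0.084]), 0.9), (array([0.493, 0.08 , 0.061]), 0.69)]
handle [(array([0.483, 0.268, 0.088]), 0.9)]
```

>>> apply_moves(claw=[0.005,0.005,0.005,0.005,0.005,0.005,0.005,0.005,0.005,0.005,0.005,0.005,0.005,0.005,0.005,0.005,0.005,0.005,0.005], xyz=[[0,0.0048,-0.0022],[0,0,0],[0,0,0],[0,0,0],[0,-0.0024,0.001],[0,-0.0024,0.001],[0,-0.003,0.0014],[0,-0.0029,0.0014],[0,-0.0029,0.0015],[0,-0.0028,0.0016],[0,-0.0028,0.0017],[0,-0.0027,0.0017],[0,-0.0027,0.0018],[0,-0.0027,0.0019],[0,-0.0016,0.0012],[0,-0.0016,0.0011],[0,0,0],[0,0,0],[0,0,0]], twist=[[0,0,0],[0,0,0],[0,0,0],[0,0,0],[0,0,0],[0,0,0],[0,0,0],[0,0,0],[0,0,0],[0,0,0],[0,0,0],[0,0,0],[0,0,0],[0,0,0],[0,0,0],[0,0,0],[0,0,0],[0,0,0],[0,0,0]])

```text
clock: 24.85
position: [0.423, 0.255, 0.1085]
tool_rot: [-3.141, -0.0, 1.302]
force: [-0.9, 6.1, 3.2]
grip_width: 0.0107
finger_force: 31.8
```

```bash
python3 - <<'E'
from h import *
np.set_printoptions(precision=4,suppress=True)
ang();print(bot.observe()["qd"])
bot.grab_frame("side");bot.grab_frame("scene")
for c in ["side","scene"]:
  for q in ["spice_salt","vanilla_jar","spice_chili"]: print(q,[(np.round(d["position"],3),round(d["score"],2)) for d in bot.find_in(c,q)[:2]])
w=bot.grab_frame("wrist");im=w["img"][:,:,::-1]
g=cv2.cvtColor(im,cv2.COLOR_BGR2HSV); m=(((g[...,0]<6)|(g[...,0]>174))&(g[...,1]>180)&(g[...,2]>80)).astype(np.uint8)
for r in (105,120,150,180): k=np.where(m[r,200:400])[0]+200;print(r,k.min(),k.max())
for t in [.85,.9,.95,1.]: print(t,proj(w,rackpts([.552,.247,-.269],t)[2:4]).ravel())
E
```

```text
r 0.13264048974542209 theta 0.9192584137529075 joint 0.4192584137529075 [-0.9325  6.0934  3.154 ] 0.010707040711986334 31.763750910758972 [0.423  0.255  0.1085] 24.85
[ 0.0019  0.0003  0.0006 -0.0021  0.0024  0.0023 -0.0006]
spice_salt [(array([0.58 , 0.292, 0.084]), 0.83)]
vanilla_jar [(array([0.564, 0.237, 0.081]), 0.66)]
spice_chili [(array([0.494, 0.082, 0.064]), 0.81), (array([0.552, 0.183, 0.084]), 0.74)]
spice_salt []
vanilla_jar [(array([0.559, 0.24 , 0.078]), 0.92), (array([0.499, 0.258, 0.046]), 0.34)]
spice_chili [(array([0.548, 0.189, 0.086]), 0.76), (array([0.489, 0.084, 0.071]), 0.7)]
105 261 353
120 261 293
150 261 292
180 262 292
0.85 [261.3909 106.7246 264.0728 336.6349]
0.9 [274.9721 106.8235 274.9812 342.7492]
0.95 [290.0447 106.9338 286.9239 348.7793]
1.0 [306.6128 107.0579 299.8855 354.6697]
```

```bash
python3 -c "
from workcell import bot
print(bot.job_done())"
```

```text
the job is handed in; nothing more can be done
None
```

I handed the job in (the call gave no verdict): both jars stand on their spots beside the vanilla jar, within about 5 mm by the camera, and the tailgate went to about 0.68 rad and is now held still at about 0.41 rad, roughly 8 degrees short of balance.

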